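Isolate the slot mortiser and hold its hold-down arm up off the ball

ROBOT

A 6-joint arm with a two-finger parallel gripper is mounted at the origin on the work surface. World frame = base frame: x ahead of the robot, y to its left, z up, the work surface at z = 0. Lengths are in mm, angles in rad, forces in N, time in s.
With the tool pointing down it reaches from about 350 to 775 mm from the base axis. Payload 7.3 kg.
Tool frame: the origin (TCP) lies on the mounting face of the last link; the fingertips stand 178 mm ahead of it and the grasp point (between the pads) lies 159 mm ahead of it (bot.grip_point_offset is the distance from the TCP to the grasp point, in mm); x points along the fingers, y is the direction in which the jaws open and shut, and the axes are right-handed (so a half turn about x gives the same grasp; the last joint's range is limited). The gripper opens to 92 mm and grips with 3 to 60 N. Pads are 19 mm wide; open, the fingers measure 130 mm over their backs; the gripper's body (75 mm by 190 mm) begins 47 mm behind the grasp point.
Start: joints at [-1.333, 0.342, 1.524, -0, 1.275, -0.146], TCP at [196.604, -486.8, 404.741] pointing down, gripper open.
Joint ranges: [-2.53, 2.53], [-0.77, 2.02], [0.04, 2.7], [-1, 4.14], [0.28, 2.66], [-3.11, 3.11]. Speed limits (rad/s): [2.57, 2.57, 3.14, 3.14, 3.14, 3.14].

INTERFACE

Orientations are given as [roll, pitch, yaw] about the fixed x, y, z axes, in that order (R = Rz(yaw) Ry(pitch) Rx(roll)).
In Python, from plant import bot gives the robot as it stands.
- The arm moves only by the tool arm_command, never from a script. Its argument "moves" is a list of rows, each a list of 5 numbers: the shift along the tool's x, y, z in cm, then the turn about the tool's x in degrees, then the opening, from 0 (shut) to 1 (fully open). A call has 1 to 10 rows; each row is the pose to reach, as a shift and turn from the pose measured when the call began, along the tool's axes at that moment; what a row does not reach only later rows make up. A row lasts 1/10 s, in which the tool goes at most 50 mm and 8.59 degrees, less where a joint would pass 70% of its speed; a pose out of reach is approached as far as the arm can. A call with a gripper value outside its range is refused whole. The fingers move at their own pace and stop on an object; the grip force is fixed at half the most. Time passes only in rows, so rows that repeat a pose let the fingers close. It gives the time, the measured TCP pose, the force and the opening at its end, in the units of the state.
- bot.get_obs(): the state, without advancing time (a new reading comes with each control period).
- bot.capture(name): name is "scene" or "top" or "wrist"; returns a dict with "frame" (400x640x3 uint8, blue, green, red), "K" (3x3 intrinsics, pixels), "origin" and "orientation" of the camera in the world; the wrist camera has in their place "T_tool_cam" (4x4, takes a point from camera to tool coordinates, whose origin is the TCP and whose axes are the tool frame's). Camera axes: x right, y down, z forward; pixel columns grow to the right and rows downward; lengths in mm; the calibration is good to about 2 mm. A picture is of the moment at which its call begins: read the wrist's pose just before it. There is no depth.
- bot.close_job(): hands the job in, once; it reports no verdict.
The state is a dict: "time": time; "joint_positions": joint angles; "dq": joint speeds; "tau": joint torques, N m; "tool_pos": TCP position; "tcp_rot": TCP orientation; "contact_force": force on the tool from outside, world axes, zero at the start; "moment": the same for the moment, N m; "grip_width": finger opening in mm.
Only numpy, scipy, OpenCV 4.12 (cv2) and the standard library are available. Lean on these libraries where they do the work, as an engineer would, in place of code of your own. Each camera call takes 0.05 s, during which the arm holds its last target.

TASK

Make the slot mortiser safe and open it so that I can take out the wooden blank: first turn the black handle of the rotary isolator anticlockwise (seen from above) from its on stop to its off stop, a sixth of a turn. Then pull the upright black knob of the spring latch sideways, away from the keeper post, keep it pulled so that the latch comes out from under the keeper lip, and lift the hold-down arm's coupler off its ball by that knob. Finish while holding the hold-down arm up still with the coupler about 10 cm above the ball; do not let go or prop it on anything, and leave the blank and the other things where they are.

Things in the scene. Friction and masses are not known exactly. Their poses are not given: they have to be found in the camera images.
- handle_grip (a point): centre of the isolator's black bar handle, 97 mm above the bench, 10 mm under its top; the bar is 66 mm long (this point's x), 15 mm thick (y) and stands 31 mm tall on a disc 52 mm across whose top is 76 mm above the bench. It turns about the vertical line through this point and the point turns with it; x points to the end with the white line
- handle (a joint): isolator handle angle: 0 = on stop, 1.047 rad (60 degrees) = off stop; grows anticlockwise seen from above. An over-centre detent snaps it to the nearer stop; it takes under 0.1 N m
- isolator: fixed grey box 104 x 104 mm, 70 mm high, under the handle; origin under its centre. On its top a round pip marks on (where the white line points at the start), a short rib marks off
- latch_grip (a point): middle of the upright black latch knob, a cylinder 24 mm across, 38 mm tall (this point half-way up, 165 mm above the bench while the arm is down), flange 32 mm across and 6 mm thick on top; a 14 mm stem 20 mm long joins it to the latch plate below. z is up the knob, y along the arm from hinge to coupler, x level across it to the keeper post: pull the latch along -x
- keeper (a point): middle of the top of the keeper, a fixed steel post with a lip over the latch's nose, 135 mm above the bench; it spans 40 to 65 mm from the knob's axis (latch home) on the +x side and 24 mm along y
- latch_pull (a joint): how far the latch is pulled: 0 = home, its nose 9 mm under the keeper lip, so the arm cannot rise; past 0.010 m it is clear; 0.016 m is its stop. The spring pulls back with about 5 N at home and 13 N at the stop, and shuts the latch when it is let go, so keep it pulled until the arm is up
- holddown_hinge (a point): on the hinge axis of the hold-down arm, 98 mm above the bench and 300 mm from the ball; fixed to the machine. x is the hinge axis (level, same direction as the latch knob's x while the arm is down), y points level along the lowered arm to the ball, z is up
- holddown_angle (a joint): angle of the hold-down arm about that hinge: 0 = level, coupler down on the ball; grows as the coupler end rises; stop at 0.8 rad. 0.34 rad puts the coupler 100 mm above the ball. It falls under its own weight if let go (about 4 to 7 N of lift needed at the knob)
- holddown: the hold-down arm, a grey square bar 32 mm wide and 28 mm high, with its coupler, latch and knob; origin on its hinge axis, x along that axis, y along the arm to the coupler. A rubber foot under its middle stands 3 mm above the blank
- coupler (a point): square dark steel hood at the arm's end, 60 mm wide, 78 mm long, 40 mm tall, that caps the ball; this point is its socket's centre, 300 mm from the hinge axis and 80 mm under the middle of the knob; axes as for the latch knob
- ball (a point): centre of the fixed steel ball, 40 mm across, 85 mm above the bench, on its post on the machine's bed (steel plate 200 x 450 mm, 20 mm thick)
- blank: loose wooden blank 150 x 70 x 48 mm on the bed under the arm, to be left there; origin under its centre
- driver: screwdriver 190 mm long lying beyond the isolator, a bystander
- jar: small jar 56 mm across, 75 mm tall, left of the isolator, a bystander
- offcut: flat wooden offcut 90 x 45 x 22 mm left of the machine's bed, a bystander
- wrench: wrench 170 mm long lying beyond the machine's bed, a bystander
- glue: white glue bottle 160 mm tall at the far side, a bystander
Mind the look-alikes: they are no part of the job. Of the things that look like the blank, the smallest one is meant.

How it is judged (in metres and radians):
On the way, in this order (a step that is already met when the one before it is completed fails the run):
1. isolator handle turned to its off stop, the hold-down arm still latched down (value of joint handle above 0.97 rad and value of joint holddown_angle below 0.03 rad), for 0.2 s.
2. latch pulled clear of the keeper with the hold-down arm down (value of joint latch_pull above 0.0075 m and value of joint holddown_angle below 0.05 rad).
3. coupler lifted off the ball (value of joint holddown_angle above 0.2 rad), for 0.2 s.
At the end, for the whole second after the job is handed in: isolator at off (over 0.97 rad); hold-down arm held still (under 0.06 rad/s) at 0.23 to 0.47 rad (coupler 70 to 135 mm above the ball), the fingers pressing it, its latch or knob with over 2 N; it not touching the blank; blank and bystanders within 30 mm of their start (value of joint handle above 0.97 rad and value of joint holddown_angle between 0.23 and 0.47 rad and velocity of joint holddown_angle between -0.06 and 0.06 rad/s and contact force between the fingers and holddown above 2 N and contact force between blank and holddown below 0.2 N and distance of each of blank, driver, jar, offcut, wrench, glue from where it was at the start of the episode below 0.03 m); the arm keeps its last pose, push and grip.
It fails at once if hold-down arm raised while the isolator is not off (value of joint holddown_angle above 0.05 rad and value of joint handle below 0.9 rad).
It also fails if it takes over 45 s, if anything falls off the work surface, if the arm or the gripper's body presses on something with over 40 N, if the wrist force passes 120 N, or if a joint passes its speed limit or range.

## Working session

There is one attempt and no reset: what is moved stays moved. The work goes in short steps, Python scripts to look and compute and a tool call to move; the robot and the scene stay as the last step left them, time stands still between calls to the robot, and variables do not carry over. Pictures are saved under pics/ and viewed, and the job is handed in when it is done.

Besides the shell and the picture viewer there is one more tool, called after "Emit:" as name([rows], argument=value, ...), one row to a line, values as JSON. arm_command: Moves the arm, as the interface text tells. Its arguments: {"type":"object","properties":{"moves":{"type":"array"}},"required":["moves"]}

```bash
ls; mkdir -p pics
python3 - <<'E'
from plant import bot
import cv2
print(bot.get_obs())
for n in ["scene","top","wrist"]:
    c=bot.capture(n); cv2.imwrite(f"pics/{n}0.png",c["frame"])
    print(n,{k:v for k,v in c.items() if k!="frame"})
E
```

```text
pics
{'time': 0.0, 'joint_positions': array([-1.33297060e+00,  3.42722361e-01,  1.52501494e+00,  7.41997703e-07,
        1.27539329e+00, -1.45987339e-01]), 'dq': array([-8.35241541e-04,  3.55885134e-04,  7.07598046e-05,  6.27344436e-04,
       -7.13730642e-04, -1.73393116e-04]), 'tau': array([ 3.84647910e-05, -4.31238055e+01, -2.44224715e+01,  7.17138383e-02,
        5.57273731e-02, -1.25656666e-04]), 'tool_pos': array([ 196.58585713, -486.660318  ,  404.04566528]), 'tcp_rot': array([-1.71724502,  1.56925839,  1.80816049]), 'contact_force': array([-0.05558749,  0.35362177, -0.22536307]), 'moment': array([-0.01767658, -0.00517499,  0.03123801]), 'grip_width': 91.8996098373827}
scene {'K': array([[448.38053404,   0.        , 311.79467797],
       [  0.        , 448.38053404, 198.74361607],
       [  0.        ,   0.        ,   1.        ]]), 'origin': array([1246.27347543,  621.83483357, 1078.17548488]), 'orientation': array([-2.35970851,  0.0106937 ,  2.26835734])}
top {'K': array([[413.57438646,   0.        , 323.53292837],
       [  0.        , 413.57438646, 192.85587892],
       [  0.        ,   0.        ,   1.        ]]), 'origin': array([ 353.50249272,   28.60415636, 1516.53134337]), 'orientation': array([-2.99481778e+00,  2.33398050e-03, -1.58478188e+00])}
wrist {'K': array([[318.63053066,   0.        , 320.52399939],
       [  0.        , 318.63053066, 197.78346334],
       [  0.        ,   0.        ,   1.        ]]), 'T_tool_cam': array([[-7.44732786e-04, -2.57651143e-01,  9.66237721e-01,
         2.11638258e+01],
       [ 9.99999689e-01, -4.44022496e-04,  6.52354629e-04,
        -8.80419485e-02],
       [ 2.60951369e-04,  9.66237906e-01,  2.57651394e-01,
        -6.88591460e+01],
       [ 0.00000000e+00,  0.00000000e+00,  0.00000000e+00,
         1.00000000e+00]])}
```

View pics/top0.png

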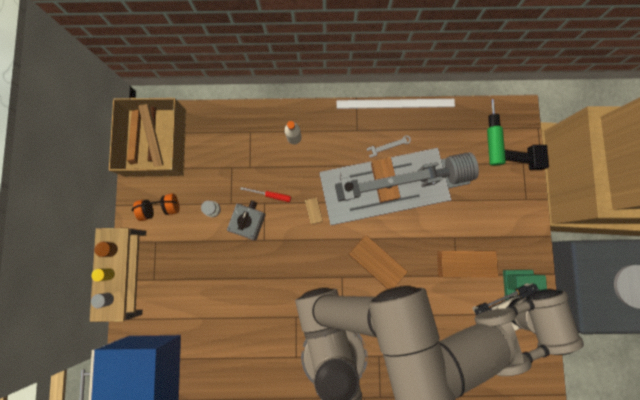

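View pics/scene0.png

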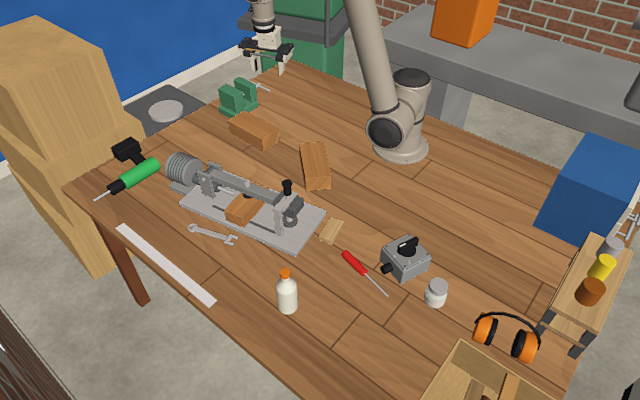

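View pics/wrist0.png

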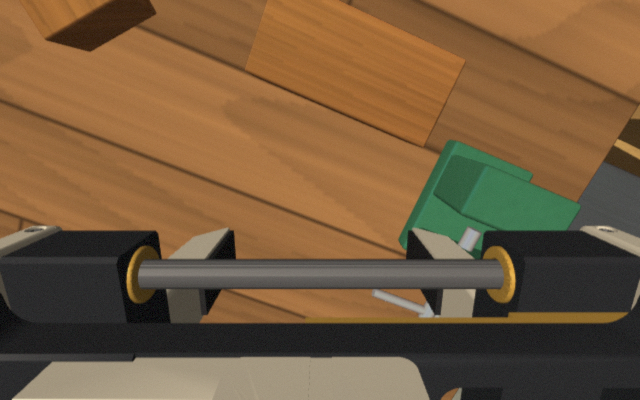

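The top view shows the isolator at about (246,220), the machine's bed at about (388,185), and a black knob at about (349,187). The scene view shows the handle at about (405,245) and the knob at about (287,187). I'll zoom in on both.

Run:
```python
import cv2,numpy as np
t=cv2.imread("pics/top0.png"); s=cv2.imread("pics/scene0.png")
f=lambda im,x,y,w,h,k: cv2.resize(im[y:y+h,x:x+w],None,fx=k,fy=k,interpolation=cv2.INTER_CUBIC)
cv2.imwrite("pics/c1.png",np.hstack([f(t,220,190,60,60,6),f(t,325,155,60,60,6)]))
cv2.imwrite("pics/c2.png",np.hstack([f(s,375,225,60,60,6),f(s,255,170,75,60,6)]))
```

```text
(no output)
```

View pics/c1.png

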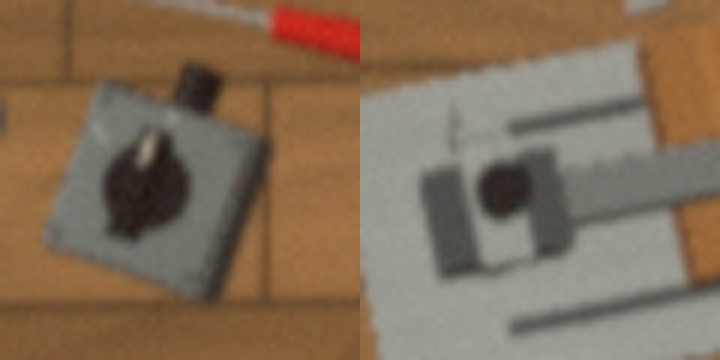

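View pics/c2.png

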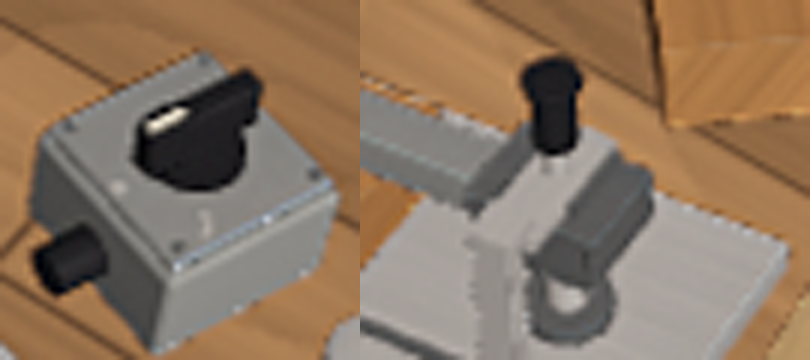

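```bash
cat > h.py <<'E'
import numpy as np,cv2
from scipy.spatial.transform import Rotation as Ro
def R(rpy): return Ro.from_euler('xyz',rpy).as_matrix()
def campose(c,obs=None):
    if "T_tool_cam" in c:
        T=np.eye(4);T[:3,:3]=R(obs["tcp_rot"]);T[:3,3]=obs["tool_pos"]
        T=T@c["T_tool_cam"];return T[:3,:3],T[:3,3]
    return R(c["orientation"]),np.array(c["origin"])
def ray(c,px,obs=None):
    Rm,o=campose(c,obs);d=Rm@np.linalg.solve(c["K"],np.array([px[0],px[1],1.0]));return o,d/np.linalg.norm(d)
def plane(c,px,z,obs=None):
    o,d=ray(c,px,obs);return o+d*(z-o[2])/d[2]
def proj(c,p,obs=None):
    Rm,o=campose(c,obs);q=c["K"]@(Rm.T@(np.array(p)-o));return q[:2]/q[2]
def tri(rs):
    A=np.zeros((3,3));b=np.zeros(3)
    for o,d in rs:
        M=np.eye(3)-np.outer(d,d);A+=M;b+=M@o
    p=np.linalg.solve(A,b);return p,[np.linalg.norm((np.eye(3)-np.outer(d,d))@(p-o)) for o,d in rs]
E
python3 - <<'E'
from h import *
from plant import bot
t=bot.capture("top");s=bot.capture("scene")
T=lambda x,y:(220+x/6,190+y/6); 
T2=lambda x,y:(325+(x-360)/6,155+y/6)
S=lambda x,y:(375+x/6,225+y/6)
S2=lambda x,y:(255+(x-360)/6,170+y/6)
np.set_printoptions(precision=1,suppress=True)
print("disc",plane(t,T(147,190),80))
print("white end/far end",plane(t,T(150,132),107),plane(t,T(122,236),107))
print("scene handle ends",plane(s,S(145,130),107),plane(s,S(252,78),107))
print("knob top t",plane(t,T2(504,190),190),"scene",plane(s,S2(552,70),190))
print(tri([ray(t,T2(504,190)),ray(s,S2(552,72))]))
print("box corners t",[plane(t,T(*p),70)[:2] for p in [(100,85),(262,140),(205,298),(45,240)]])
print("bed pts",[plane(t,p,20)[:2] for p in [(322,171),(437,150),(451,203),(330,223)]])
print("arm axis",plane(t,T2(710,175),112), plane(t,(428,173),112))
E
```

```text
disc [468.6 305.2  80. ]
white end/far end [499.5 298.7 107. ] [440.5 313.8 107. ]
scene handle ends [503.7 299.7 107. ] [445.7 321.6 107. ]
knob top t [568.8 -54.1 190. ] scene [568.5 -52.6 190. ]
(array([568.6, -53.6, 188.3]), [np.float64(0.7358998365084389), np.float64(0.7358998365084464)])
box corners t [array([531.5, 335.6]), array([497.7, 240.2]), array([406.2, 272.6]), array([441.1, 366.1])]
bed pts [array([656.3,  33.5]), array([ 729.5, -394.4]), array([ 530.8, -434.7]), array([464.2,   7.1])]
arm axis [ 588.5 -177.3  112. ] [ 625.3 -332.9  112. ]
```

```bash
cat >> h.py <<'E'
def tgt(obs,xyz_grip,yaw_y):
    """shift (cm, tool axes) of TCP so grasp point sits at xyz (tool down), and turn deg about tool x to bring tool y to yaw_y(deg mod 180)"""
    Rm=R(obs["tcp_rot"]); g=obs["tool_pos"]+Rm[:,0]*159
    cur=np.degrees(np.arctan2(Rm[1,1],Rm[0,1]))
    d=np.array(xyz_grip)-g
    # shift of TCP when orientation merely yaws about x: same
    dy=(yaw_y-cur+90)%180-90
    return dict(grip=g.round(1),cur=round(cur,1),shift_cm=(Rm.T@d/10).round(2),turn=round(-dy,1))
E
python3 - <<'E'
from h import *
from plant import bot
o=bot.get_obs();print(R(o["tcp_rot"]).round(3)); print(tgt(o,[400,-120,270],71.4));print(tgt(o,[430,290,270],71.4), o['time'])
E
```

```text
[[-0.     0.374 -0.927]
 [ 0.001 -0.927 -0.374]
 [-1.    -0.001 -0.   ]]
{'grip': array([ 196.5, -486.7,  245.4]), 'cur': np.float64(-68.0), 'shift_cm': array([ -2.44, -26.38, -32.59]), 'turn': np.float64(40.6)}
{'grip': array([ 196.5, -486.7,  245.4]), 'cur': np.float64(-68.0), 'shift_cm': array([ -2.41, -63.28, -50.73]), 'turn': np.float64(40.6)} 0.25
```

Candidates for the handle: the isolator's black bar at top (244,221) and the black stub on its side at (252,205). I choose the bar with the white line on the disc. Candidates for the latch knob: the black knob at top (349,187), the drill's black parts at (540,157), and the handle itself. I choose the one on the coupler. The crops above confirm both.

I'll go to the isolator by a way-point and turn as I go.

Emit:
arm_command([
  [-0.5,-2.6,-3.3,-7,1],
  [-1,-5.2,-6.5,-14,1],
  [-1.5,-7.9,-9.8,-21,1],
  [-2,-10.5,-13,-28,1],
  [-2.4,-13.2,-16.3,-35,1],
  [-2.4,-15.8,-19.5,-42,1],
  [-2.4,-18.5,-22.8,-49,1],
  [-2.4,-21.1,-26,-56,1],
  [-2.4,-23.8,-29.3,-63,1],
  [-2.4,-26.4,-32.6,-70,1],
])

```text
time: 1.25
tool_pos: [400.4, -118.2, 428.8]
tcp_rot: [2.551, 1.57, 1.02]
contact_force: [0.6, 0.1, -0.5]
grip_width: 91.9
```

Run:
```python
from h import *
from plant import bot
o=bot.get_obs(); print(tgt(o,[430,290,270],71.4), o['time'])
```

```text
{'grip': array([ 400.5, -118.1,  269.8]), 'cur': np.float64(2.3), 'shift_cm': array([-1.000e-02,  4.570e+00, -4.066e+01]), 'turn': np.float64(-69.1)} 1.25
```

Emit:
arm_command([
  [0,0.5,-4.1,-7,1],
  [0,0.9,-8.2,-14,1],
  [0,1.4,-12.3,-21,1],
  [0,1.8,-16.4,-28,1],
  [0,2.3,-20.5,-35,1],
  [0,2.8,-24.6,-42,1],
  [0,3.2,-28.7,-49,1],
  [0,3.7,-32.8,-56,1],
  [0,4.1,-36.9,-63,1],
  [0,4.6,-40.7,-69,1],
])

```text
time: 2.25
tool_pos: [429.9, 292.3, 428.9]
tcp_rot: [1.42, 1.57, 1.099]
contact_force: [0.2, -0.6, 0.4]
grip_width: 91.8
```

Run:
```python
from h import *
from plant import bot
o=bot.get_obs(); c=bot.capture("wrist"); cv2.imwrite("pics/w1.png",c["frame"]); import pickle; pickle.dump((o,c),open("w1.pkl","wb"))
print(tgt(o,[470,305,270],71.4), o['time'],proj(c,[470,305,107],o))
```

```text
{'grip': array([429.9, 292.3, 269.9]), 'cur': np.float64(71.6), 'shift_cm': array([-0.01,  2.47,  3.4 ]), 'turn': np.float64(0.2)} 2.25 [345.50877355 220.03512074]
```

View pics/w1.png

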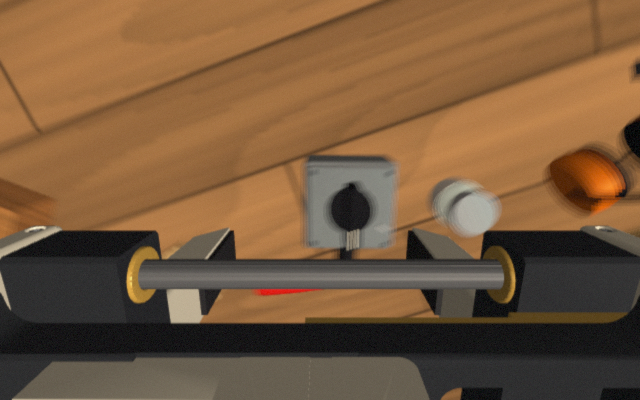

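Run:
```python
from h import *
from plant import bot
bot.capture("top")
o=bot.get_obs(); c=bot.capture("wrist"); import pickle; pickle.dump((o,c),open("w1.pkl","wb"))
im=c["frame"]; g=cv2.resize(im[145:260,295:405],None,fx=5,fy=5,interpolation=cv2.INTER_CUBIC); cv2.imwrite("pics/w1c.png",g)
print(o['dq'].round(3),proj(c,[470,305,107],o))
```

```text
[-0.061 -0.035  0.061 -0.037  0.007  0.034] [343.51771019 220.77981433]
```

View pics/w1c.png

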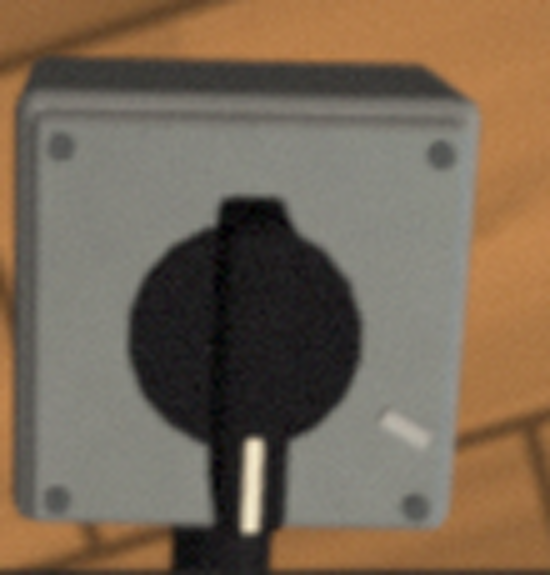

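Run:
```python
from h import *
from plant import bot
import pickle;o,c=pickle.load(open("w1.pkl","rb"))
P=lambda x,y:(295+x/5,145+y/5)
np.set_printoptions(precision=1,suppress=True)
a=plane(c,P(254,200),107,o);b=plane(c,P(250,535),107,o);m=(a+b)/2
print(a,b,m,np.degrees(np.arctan2(*(b-a)[1::-1])),"disc",plane(c,P(245,335),76,o))
o=bot.get_obs();print(tgt(o,[*m[:2],101],71.4))
```

```text
[435.9 317.9 107. ] [502.7 296.4 107. ] [469.3 307.2 107. ] -17.8406443421848 disc [471.5 307.4  76. ]
{'grip': array([429.9, 292.1, 269.3]), 'cur': np.float64(71.5), 'shift_cm': array([16.8,  2.7,  3.3]), 'turn': np.float64(0.1)}
```

Emit:
arm_command([
  [3,2.0,2.5,-0.6,1],
  [6,2.7,3.35,-0.6,1],
  [10,2.7,3.35,-0.6,0.6],
  [13,2.7,3.35,-0.6,0.6],
  [16,2.7,3.35,-0.6,0.6],
  [16.8,2.7,3.35,-0.6,0.6],
  [16.8,2.7,3.35,-0.6,0.5],
])

```text
time: 3.1
tool_pos: [470.2, 306.2, 259.7]
tcp_rot: [-2.42, 1.568, -2.735]
contact_force: [-0.4, -0.4, 0.8]
grip_width: 56.6
```

Run:
```python
from h import *
from plant import bot
o=bot.get_obs(); c=bot.capture("wrist"); cv2.imwrite("pics/w2.png",c["frame"]); 
print(tgt(o,[470,307.2,101],72), o['time'])
```

```text
{'grip': array([469.8, 306. , 100.7]), 'cur': np.float64(72.0), 'shift_cm': array([-0.03,  0.12, -0.02]), 'turn': np.float64(-0.0)} 3.1
```

View pics/w2.png

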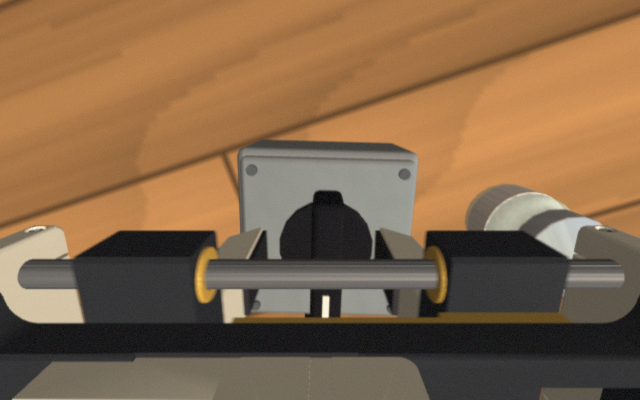

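The bar stands between the pads at column 326, almost centred. I'll close the gripper on it.

Emit:
arm_command([
  [0,0.12,0,0,0.3],
  [0,0.12,0,0,0.05],
  [0,0.12,0,0,0.05],
  [0,0.12,0,0,0.05],
  [0,0.12,0,0,0.05],
  [0,0.12,0,0,0.05],
])

```text
time: 3.75
tool_pos: [471.0, 308.0, 261.5]
tcp_rot: [1.359, 1.57, 1.045]
contact_force: [-1.5, 2.3, 2.8]
grip_width: 14.7
```

Emit:
arm_command([
  [0,0,0,-7,0.05],
  [0,0,0,-14,0.05],
  [0,0,0,-21,0.05],
  [0,0,0,-28,0.05],
  [0,0,0,-35,0.05],
  [0,0,0,-42,0.05],
  [0,0,0,-49,0.05],
  [0,0,0,-56,0.05],
  [0,0,0,-61,0.05],
  [0,0,0,-61,0.05],
])

```text
time: 4.75
tool_pos: [471.3, 307.0, 261.5]
tcp_rot: [-1.995, 1.57, -1.244]
contact_force: [1.1, -4.7, 2.0]
grip_width: 15.2
```

Emit:
arm_command([
  [0,0,0,0,0.05],
  [0,0,0,0,0.05],
  [0,0,0,0,0.5],
  [0,0,0,0,0.5],
  [0,0,0,0,0.5],
  [-4,0,0,0,0.6],
  [-8,0,0,0,0.6],
  [-12,0,0,0,0.6],
  [-16,0,0,0,0.6],
  [-17,0,0,0,0.6],
])

```text
time: 5.75
tool_pos: [471.4, 307.4, 436.5]
tcp_rot: [-0.461, 1.562, 0.292]
contact_force: [0.8, 0.1, -0.3]
grip_width: 55.0
```

Run:
```python
from h import *
from plant import bot
bot.capture("top")
o=bot.get_obs(); c=bot.capture("wrist"); cv2.imwrite("pics/w3.png",c["frame"]); 
Rm=R(o["tcp_rot"]);print(Rm.round(3))
print(tgt(o,[500,100,270],10),tgt(o,[540,-50,270],10), o['time'])
```

```text
[[ 0.007 -0.683  0.73 ]
 [ 0.002  0.73   0.683]
 [-1.    -0.003  0.007]]
{'grip': array([472.5, 307.7, 276.8]), 'cur': np.float64(133.1), 'shift_cm': array([  0.66, -17.05, -12.19]), 'turn': np.float64(-56.9)} {'grip': array([472.5, 307.7, 276.8]), 'cur': np.float64(133.1), 'shift_cm': array([  0.66, -30.73, -19.52]), 'turn': np.float64(-56.9)} 5.8
```

View pics/w3.png

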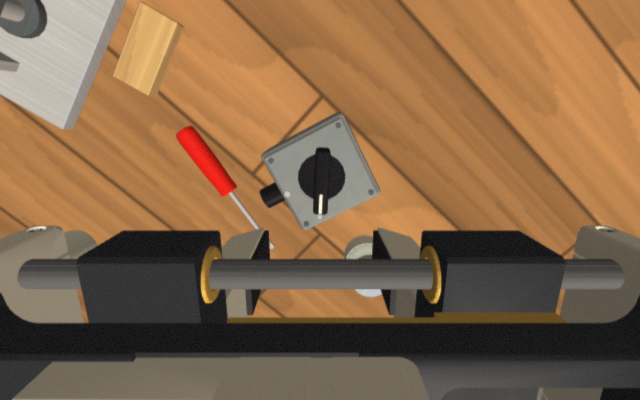

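The wrist view shows the white line (320,205) turned to the rib, with the pip at (287,195) left behind, so the isolator is off. Next I go to the latch knob.

Emit:
arm_command([
  [-0.3,-2.1,-1.1,8,0.8],
  [-0.6,-4.2,-2.2,16,0.8],
  [-1,-6.3,-3.3,24,0.8],
  [-1.3,-8.4,-4.4,32,0.8],
  [-1.3,-10.5,-5.5,40,0.8],
  [-1.3,-12.6,-6.6,48,0.8],
  [-1.3,-14.7,-7.7,56,0.8],
  [-1.3,-16.8,-8.8,64,0.8],
  [-1.3,-18.9,-9.9,72,0.8],
  [-1.3,-21,-11,80,0.8],
])

```text
time: 6.85
tool_pos: [534.4, 77.9, 443.8]
tcp_rot: [3.111, 1.57, 2.461]
contact_force: [0.2, 0.2, -0.9]
grip_width: 73.5
```

Run:
```python
from h import *
from plant import bot
o=bot.get_obs()
print(tgt(o,[568,-40,290],10),o['time'])
```

```text
{'grip': array([534.3,  77.9, 284.8]), 'cur': np.float64(52.8), 'shift_cm': array([-0.53, -7.35,  9.82]), 'turn': np.float64(42.8)} 6.85
```

Emit:
arm_command([
  [-0.2,-1.5,2.0,8,0.8],
  [-0.5,-2.9,3.9,16,0.8],
  [-0.5,-4.4,5.9,24,0.8],
  [-0.5,-5.9,7.8,32,0.8],
  [-0.5,-7.3,9.8,40,0.8],
  [-0.5,-7.3,9.8,43,0.8],
  [-0.5,-7.3,9.8,43,0.8],
])

```text
time: 7.55
tool_pos: [568.3, -40.2, 446.2]
tcp_rot: [-2.025, 1.566, 2.856]
contact_force: [-0.2, 0.1, 0.5]
grip_width: 73.1
```

Run:
```python
from h import *
from plant import bot
import pickle
bot.capture("top")
o=bot.get_obs(); c=bot.capture("wrist"); cv2.imwrite("pics/w4.png",c["frame"]); pickle.dump((o,c),open("w4.pkl","wb"))
print(tgt(o,[569,-53.5,163],10),o['time'],proj(c,[569,-53.5,190],o))
```

```text
{'grip': array([567.5, -39.5, 287.6]), 'cur': np.float64(9.8), 'shift_cm': array([12.46, -0.05,  1.43]), 'turn': np.float64(-0.2)} 7.6 [320.16984444 223.06663279]
```

View pics/w4.png

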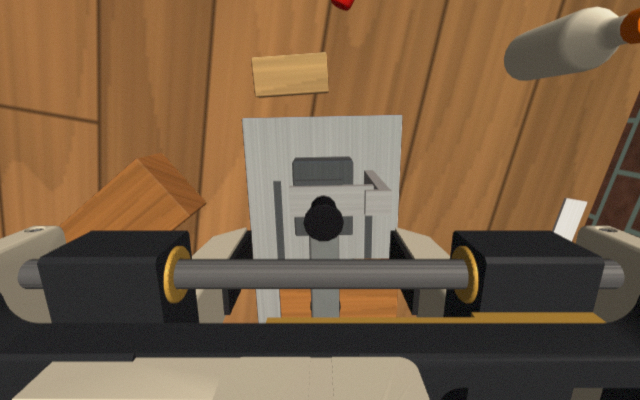

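Knob at (324,221) against the predicted (320,223); coupler at (322,170), keeper on the right at (376,190), arm in line with the image columns. I'll shift about 2 mm and descend.

Emit:
arm_command([
  [2,0.2,0.9,-0.2,0.6],
  [4,0.2,1.35,-0.2,0.6],
  [6,0.2,1.35,-0.2,0.6],
  [8,0.2,1.35,-0.2,0.6],
  [10,0.2,1.35,-0.2,0.6],
  [11.5,0.2,1.35,-0.2,0.6],
  [12.5,0.2,1.35,-0.2,0.6],
  [12.5,0.2,1.35,-0.2,0.6],
])

```text
time: 8.45
tool_pos: [571.6, -51.7, 320.5]
tcp_rot: [-2.024, 1.564, 2.865]
contact_force: [-0.8, -0.0, -0.5]
grip_width: 55.5
```

Run:
```python
from h import *
from plant import bot
import pickle
o=bot.get_obs(); c=bot.capture("wrist"); cv2.imwrite("pics/w5.png",c["frame"]); s=bot.capture("scene")["frame"]
cv2.imwrite("pics/s5.png",cv2.resize(s[110:270,180:400],None,fx=3.5,fy=3.5,interpolation=cv2.INTER_CUBIC))
print(tgt(o,[570,-53.5,162],10),o['time'],o['contact_force'])
```

```text
{'grip': array([570.6, -51.4, 161.5]), 'cur': np.float64(10.2), 'shift_cm': array([-0.05, -0.09,  0.2 ]), 'turn': np.float64(0.2)} 8.45 [-0.81472613 -0.02175122 -0.45570697]
```

View pics/w5.png

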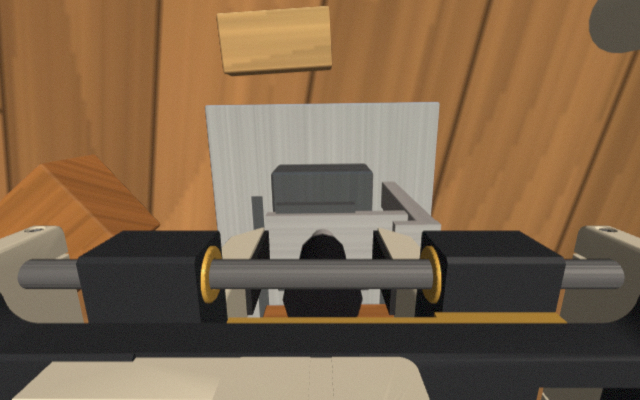

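View pics/s5.png

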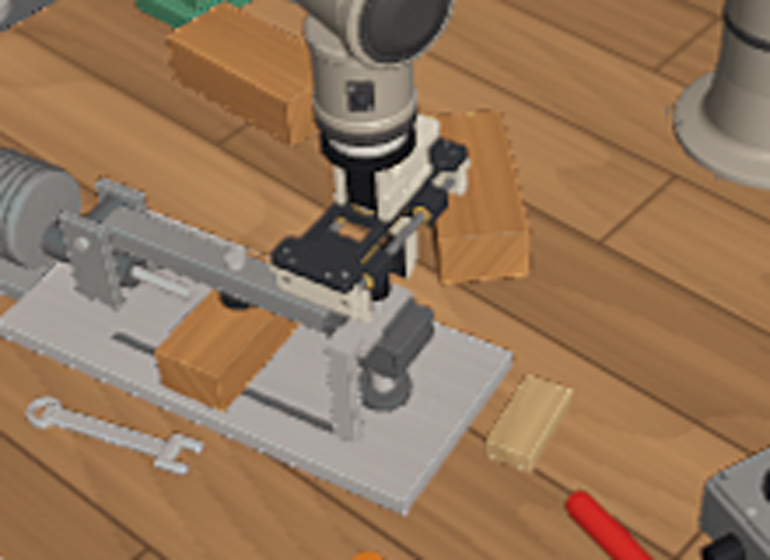

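The knob, at column 322, is centred between the pads. I'll close on it.

Emit:
arm_command([
  [0,0,0.15,0,0.4],
  [0,0,0.15,0,0.2],
  [0,0,0.15,0,0.1],
  [0,0,0.15,0,0.1],
  [0,0,0.15,0,0.1],
  [0,0,0.15,0,0.1],
])

```text
time: 9.15
tool_pos: [572.2, -53.5, 322.8]
tcp_rot: [-1.999, 1.568, 2.89]
contact_force: [-3.5, -0.6, 5.0]
grip_width: 30.4
```

Run:
```python
from h import *
from plant import bot
o=bot.get_obs();print(tgt(o,[570,-53.5,162],10),o['time'],o['contact_force'])
```

```text
{'grip': array([571.7, -53.4, 163.8]), 'cur': np.float64(10.1), 'shift_cm': array([ 0.18, -0.17, -0.02]), 'turn': np.float64(0.1)} 9.15 [-3.52919618 -0.63457352  4.95031827]
```

Emit:
arm_command([
  [0,0,0,0,0.05],
  [0,0,0,0,0.05],
  [0,0,0,0,0.05],
])

```text
time: 9.45
tool_pos: [572.2, -53.5, 322.9]
tcp_rot: [-1.982, 1.568, 2.907]
contact_force: [-3.5, -0.2, 4.3]
grip_width: 30.2
```

Run:
```python
from h import *
from plant import bot
o=bot.get_obs();print(tgt(o,[570,-53.5,162],10),o['time'],o['contact_force'],o['grip_width'])
c=bot.capture("wrist"); cv2.imwrite("pics/w6.png",c["frame"])
```

```text
{'grip': array([571.7, -53.4, 163.9]), 'cur': np.float64(10.1), 'shift_cm': array([ 0.19, -0.17, -0.02]), 'turn': np.float64(0.1)} 9.45 [-3.52564463 -0.19630581  4.26573032] 30.18240381481688
```

View pics/w6.png

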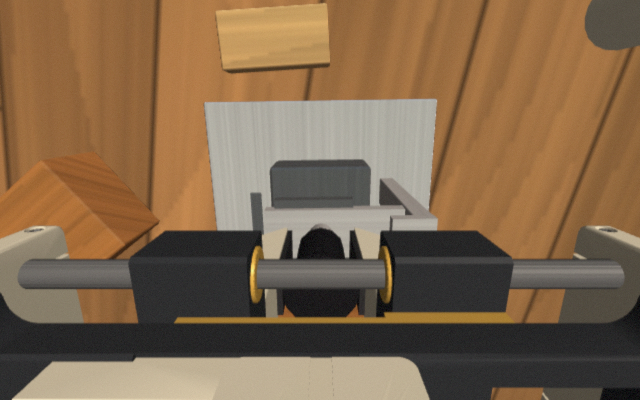

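Width 30.2 mm means the pads hold the flange rim, not the 24 mm knob. I'll open a little, go 5 mm lower (still above the keeper) and grip again.

Emit:
arm_command([
  [0,0,0,0,0.45],
  [0,0,0,0,0.45],
  [0.6,-0.1,0,0,0.45],
  [0.6,-0.1,0,0,0.45],
  [0.6,-0.1,0,0,0.2],
  [0.6,-0.1,0,0,0.05],
  [0.6,-0.1,0,0,0.05],
  [0.6,-0.1,0,0,0.05],
  [0.6,-0.1,0,0,0.05],
])

```text
time: 10.4
tool_pos: [571.6, -53.6, 316.8]
tcp_rot: [-2.111, 1.569, 2.778]
contact_force: [5.3, 0.5, -5.1]
grip_width: 26.0
```

Run:
```python
from h import *
from plant import bot
o=bot.get_obs();print(tgt(o,[570,-53.5,162],10),o['time'],o['contact_force'],o['grip_width'])
```

```text
{'grip': array([571.3, -53.5, 157.8]), 'cur': np.float64(10.1), 'shift_cm': array([-0.42, -0.13, -0.03]), 'turn': np.float64(0.1)} 10.4 [ 5.2940183   0.48469571 -5.10821327] 25.981018745293156
```

Emit:
arm_command([
  [0,-0.4,0,0,0.05],
  [0,-0.8,0,0,0.05],
  [0,-1.2,0,0,0.05],
  [0,-1.45,0,0,0.05],
  [0,-1.45,0,0,0.05],
  [0,-1.45,0,0,0.05],
])

```text
time: 11.0
tool_pos: [558.7, -56.2, 317.7]
tcp_rot: [1.483, 1.567, 0.089]
contact_force: [11.0, 1.6, -4.9]
grip_width: 26.2
```

Run:
```python
from h import *
from plant import bot
o=bot.get_obs();print(tgt(o,[571.3,-53.5,157.8],10),o['time'],o['contact_force'],o['grip_width'])
c=bot.capture("wrist"); cv2.imwrite("pics/w7.png",c["frame"])
```

```text
{'grip': array([559.3, -56.1, 158.7]), 'cur': np.float64(10.1), 'shift_cm': array([ 0.09,  1.23, -0.05]), 'turn': np.float64(0.1)} 11.0 [10.97692081  1.64448107 -4.94776371] 26.244941190818743
```

View pics/w7.png

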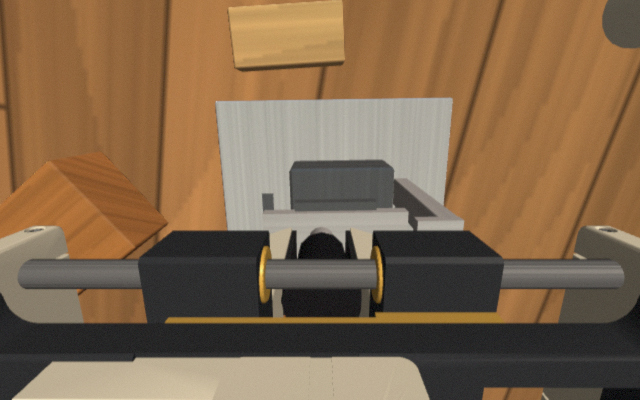

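The spring force of 11 N and 12 mm of travel show the latch is clear; in the image the coupler has moved 20 px relative to the knob. I'll pull 2 mm more and start lifting along the arc.

Emit:
arm_command([
  [0,-0.2,0,0,0.05],
  [0,-0.2,0,0,0.05],
  [-0.5,-0.2,0.1,0,0.05],
  [-1.0,-0.2,0.2,0,0.05],
  [-1.5,-0.2,0.35,0,0.05],
  [-2.2,-0.2,0.55,0,0.05],
  [-3.0,-0.2,0.75,0,0.05],
  [-3.0,-0.2,0.75,0,0.05],
])

```text
time: 11.85
tool_pos: [559.7, -65.9, 348.8]
tcp_rot: [1.052, 1.559, -0.343]
contact_force: [13.5, -8.1, -9.9]
grip_width: 25.7
```

Run:
```python
from h import *
from plant import bot
o=bot.get_obs();print(tgt(o,[571.3,-53.5,157.8],10),o['time'],o['contact_force'],o['grip_width'])
s=bot.capture("scene")["frame"]
cv2.imwrite("pics/s8.png",cv2.resize(s[110:270,180:400],None,fx=3.5,fy=3.5,interpolation=cv2.INTER_CUBIC))
```

```text
{'grip': array([561.4, -66.6, 189.8]), 'cur': np.float64(10.1), 'shift_cm': array([ 3.21,  1.17, -1.13]), 'turn': np.float64(0.1)} 11.85 [13.46131313 -8.0977869  -9.91731891] 25.712665765466767
```

View pics/s8.png

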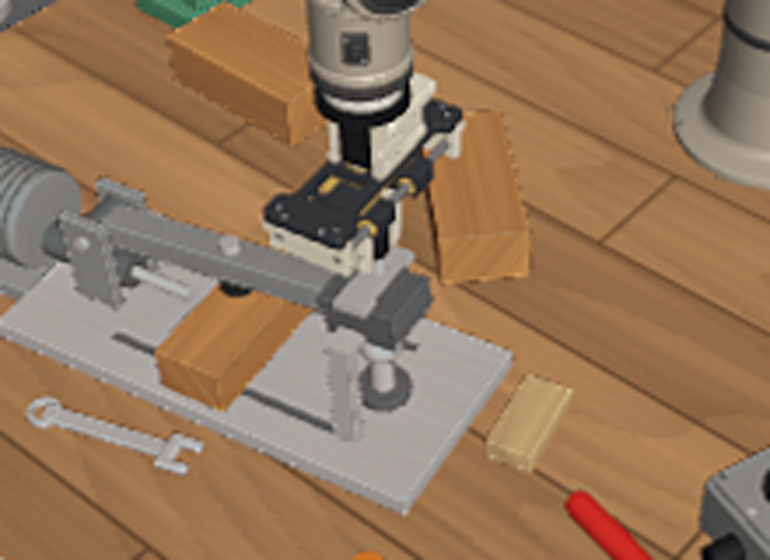

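The coupler is off the ball and above the keeper. I'll continue along the arc.

Emit:
arm_command([
  [-0.8,-0.1,0.25,0,0.05],
  [-1.5,-0.1,0.5,0,0.05],
  [-2.2,-0.1,0.8,0,0.05],
  [-2.9,-0.1,1.1,0,0.05],
  [-3.6,-0.1,1.4,0,0.05],
  [-4.3,-0.1,1.75,0,0.05],
  [-5.0,-0.1,2.1,0,0.05],
  [-5.6,-0.1,2.4,0,0.05],
  [-6.2,-0.1,2.7,0,0.05],
  [-6.4,-0.1,2.8,0,0.05],
])

```text
time: 12.9
tool_pos: [564.1, -97.2, 410.7]
tcp_rot: [0.69, 1.554, -0.708]
contact_force: [16.6, -19.7, -21.3]
grip_width: 25.9
```

Emit:
arm_command([
  [0,0,0,0,0.05],
  [0,0,0,0,0.05],
  [0,0,0,0,0.05],
])

```text
time: 13.2
tool_pos: [565.2, -97.8, 410.0]
tcp_rot: [0.761, 1.551, -0.638]
contact_force: [12.3, -2.8, -8.6]
grip_width: 26.0
```

Run:
```python
from h import *
from plant import bot
o=bot.get_obs();print(tgt(o,[571.3,-53.5,157.8],10),o['time'],o['contact_force'],o['grip_width'],o['dq'].round(3))
s=bot.capture("scene")["frame"]
cv2.imwrite("pics/s9.png",cv2.resize(s[90:290,180:450],None,fx=2.9,fy=2.9,interpolation=cv2.INTER_CUBIC))
t=bot.capture("top")["frame"]; cv2.imwrite("pics/t9.png",t)
o=bot.get_obs();print(o['tool_pos'],o['time'],o['contact_force'])
```

```text
{'grip': array([567.7, -99.6, 251.1]), 'cur': np.float64(9.9), 'shift_cm': array([ 9.28,  1.02, -4.62]), 'turn': np.float64(-0.1)} 13.2 [12.34206281 -2.76522111 -8.60382463] 26.031576421425708 [ 0.001 -0.001  0.001 -0.002 -0.002 -0.   ]
[565.17029921 -97.7701668  410.01233848] 13.3 [11.36820266 -2.24225785 -8.51328375]
```

View pics/s9.png

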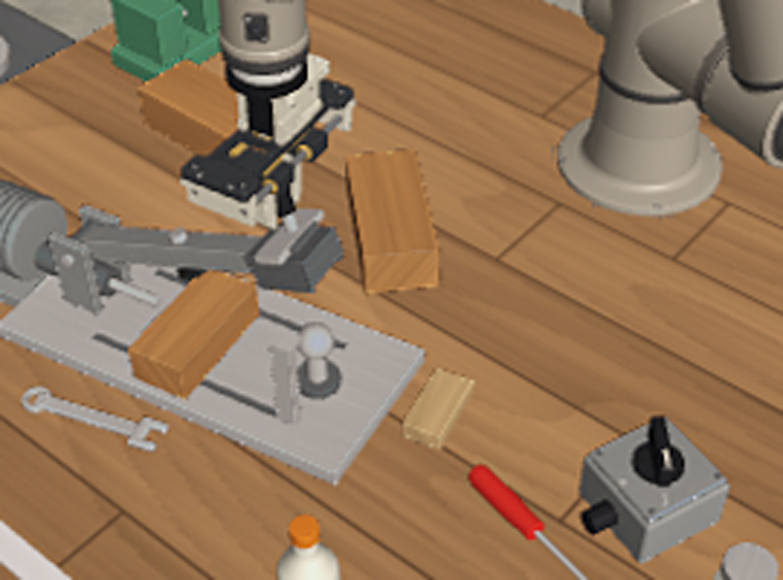

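View pics/t9.png

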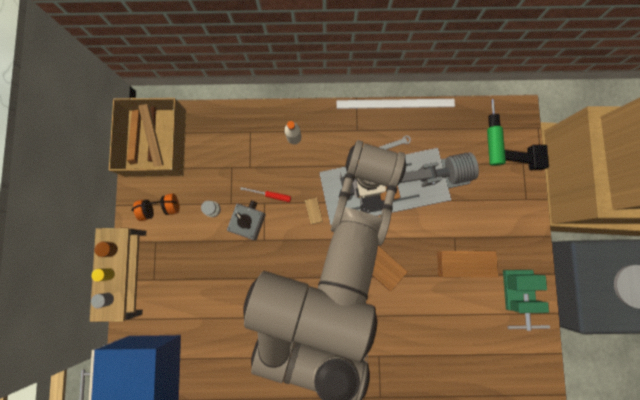

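The ball is bare, the arm is up with the knob 93 mm higher (about 0.33 rad), and the isolator line still points to off. The blank and bystanders are in place, and the tool has been still for 0.1 s. I'll hand in.

Run:
```python
from plant import bot
print(bot.close_job())
o=bot.get_obs();print(o['time'],o['tool_pos'],o['contact_force'],o['grip_width'])
```

```text
the job is handed in; nothing more can be done
None
the job is handed in; nothing more can be done
```

The isolator is off and the hold-down arm is held up with its coupler clear of the ball, so you can take out the blank. I handed the job in at 13.3 s, and the hand-in reported no verdict.

- **Isolator:** I turned the handle anticlockwise from on to off. The wrist picture showed its white line on the off rib, and the last scene picture still shows it there.
- **Latch:** My first grip closed at 30.2 mm on the knob's flange, so I went about 6 mm lower and gripped again. That closed at 26 mm, not the knob's 24 mm, but it held without slipping. The latch came out about 12 mm with an 11 N reaction, which agrees with its spring.
- **Lift:** I then lifted the arm along its arc by the knob. The force on the tool rose to about 33 N at the end of the lift and then fell back.
- **Last checks:**
  - The knob is 93 mm higher, which puts the arm at about 0.33 rad and the coupler at about 97 mm above the ball. I worked these out from the tool pose; they are not direct readings.
  - The joints were nearly still, and the grip was steady at 26 mm.
  - The blank and bystanders look unmoved in the pictures; I did not measure their shift.

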